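# Stop the bamboo splitter, free its guard and hold it open

## Robot

A 7-joint arm with a two-finger parallel gripper is mounted at the origin on the work surface. World frame = base frame: x ahead of the robot, y to its left, z up, the work surface at z = 0. Lengths are in m, angles in degrees, forces in N, time in s.
With the tool pointing down it reaches from about 0.425 to 0.875 m from the base axis. Payload 4.7 kg.
Tool frame: the origin (TCP) lies between the finger pads; the fingertips stand 11 mm ahead of it and the grasp point (between the pads) lies 8 mm behind it; z points along the fingers, y is the line along which they close (so a half turn about z gives the same grasp; the last joint's range is limited). The gripper opens to 87 mm and grips with 3 to 60 N. Pads are 19 mm wide; open, the fingers measure 117 mm over their backs; the gripper's body (75 mm by 190 mm) begins 51 mm behind the grasp point.
Start: joints at [-68.52, 18.392, -4.016, 83.108, 1.295, 78.541, -3.26], TCP at [0.229, 0.608, 0.234] pointing down, gripper open.
Joint ranges: [-163.93, 163.93], [-17.29, 119.83], [-79.2, 71.16], [3.27, 140.29], [-89.18, 269.18], [5.43, 117.66], [-154.24, 154.24]. Speed limits (degrees/s): [147.25, 147.25, 180, 180, 180, 180, 180].

## Interface

Orientations are given as [roll, pitch, yaw] about the fixed x, y, z axes, in that order (R = Rz(yaw) Ry(pitch) Rx(roll)).
In Python, from plant import telemetry, read_camera, r gives the robot as it stands. The module is installed in compiled form; this text tells all that it offers.
- The arm moves only by the tool drive_tool, never from a script. Its argument "series" is a list of rows, each an object of numbers: "x", "y", "z": the shift along the tool's x, y, z in mm; "ax", "ay", "az": the turn, a rotation vector about the tool's x, y, z in rad; "gripper": the opening, from 0 (shut) to 1 (fully open). In form: [{"x": .., "y": .., "z": .., "ax": .., "ay": .., "az": .., "gripper": ..}, ...]. A call has 1 to 20 rows; each row is the pose to reach, as a shift and turn from the pose commanded when the call began, along the tool's axes at that moment; what a row does not reach only later rows make up. A row lasts 1/12 s, in which the tool goes at most 41.7 mm and 7.16 degrees, less where a joint would pass 70% of its speed; a pose out of reach is approached as far as the arm can. A call with a gripper value outside its range is refused whole. The fingers move at their own pace and stop on an object; the grip force is fixed at half the most. Time passes only in rows, so rows that repeat a pose let the fingers close. It gives the time, the measured TCP pose, the force, the opening and the grip force at its end, in the units of the state.
- telemetry.get_obs(): the state, without advancing time (a new reading comes with each control period).
- read_camera(name): name is "scene" or "top" or "wrist"; returns a dict with "image" (480x640x3 uint8, red, green, blue), "fx", "fy", "cx", "cy" (pixels), "world_to_cam" (4x4, takes a point from world to camera coordinates); the wrist camera has in their place "mount" (4x4, takes a point from camera to tool coordinates, whose origin is the TCP and whose axes are the flange's). Camera axes: x right, y up, looking along -z (the intrinsics and any distortion apply to the point x, -y, -z); pixel columns grow to the right and rows downward; lengths in m; the calibration is good to about 2 mm. A picture is of the moment at which its call begins: read the wrist's pose just before it. There is no depth.
- r.job_done(): hands the job in; it is judged then, once.
The state is a dict: "time_s": time; "q": joint angles; "joint_velocities": joint speeds; "joint_efforts": joint torques, N m; "tool_pos": TCP position; "orientation": TCP orientation; "wrist_force": force on the tool from outside, world axes, zero at the start; "torque": the same for the moment, N m; "width": finger opening in m; "gripper_force": force on a finger pad.
Only numpy, scipy, OpenCV 4.12 (cv2) and the standard library are available. Lean on these libraries where they do the work, as an engineer would, in place of code of your own. Each camera call takes 0.05 s, during which the arm holds its last target. There are 200 camera calls.

## Task

A strip is jammed under the yellow guard of the bamboo splitter: on the control box press the red key and then the yellow key, one at a time and each fully down, and leave the green key alone. Then try the guard by lifting it by its black grip before you touch the red catch; only if it proves caught, let it down again and slide the catch all the way to its open end. Lift the guard at least 40 degrees and finish while still holding it up by the grip, without disturbing the jar, the bowl or the bamboo bundle.

Things in the scene. Friction and masses are not known exactly. Their poses are not given: they have to be found in the camera images.
- panel: the control box, grey, 200 x 90 x 50 mm, fixed, to the right of the splitter; origin at the centre of its underside, x along its length. Its three keys stand 60 mm apart in a row along its x, in any order
- red_top (a point): centre of the top face of the red key, a round spring push button 32 mm across, 22 mm high above the control box when up (72 mm above the table), in a grey collar 48 mm across and 12 mm high. Pressed straight down
- yellow_top (a point): centre of the top face of the yellow key, same form as the red one
- green_top (a point): centre of the top face of the green key, same form; not to be pressed
- red (a joint): travel of the red key in m: 0 up, 0.006 fully down; counts as pressed beyond 0.004. The spring returns it. It starts to move at about 1.5 N and is fully down at 5 N
- yellow (a joint): the same for the yellow key
- green (a joint): the same for the green key
- splitter: the bamboo splitter, a fixed green machine 300 x 280 x 100 mm; origin on its underside, mid-width, 160 mm behind its front face. Its x points from its front (towards the robot) to its back, y to its left, z up. Its flat top is 100 mm above the table. The yellow guard, a slotted plate 202 x 204 x 6 mm hinged at the back, covers the opening; its top is at 106 mm
- guard_grip (a point): point to grip on the guard's black grip, an upright block 24 (x) x 22 (y) x 46 mm (z) on the guard near its front edge, mid-width; this point is on its centre line, 28 mm above the guard's top face (134 mm above the table when shut), 175 mm in front of the hinge axis. Axes as the splitter's when shut; they turn with the guard. Pinched across y it pivots in the fingers
- guard_hinge (a point): the middle of the guard's hinge axis, which runs along the splitter's y, 106 mm above the table, 105 mm behind the splitter's origin. The axes are the splitter's
- guard (a joint): guard angle in rad: 0 shut, grows as its front lifts, stop at 1.2. It weighs about 0.6 kg (3 to 5 N lift it at the grip) and falls shut when let go. If caught it lifts only about 0.04 rad (6 to 7 mm at the grip) and stops dead, else it lifts freely. What holds it is a pawl (geom pawl_c0) hidden in the machine's front: only a pull tells, it differs from start to start
- catch_tab (a point): centre of the catch, a red thumb tab 22 (x) x 12 (y) x 30 mm (z) standing in a black slot on the machine's top in front of the guard, 130 mm in front of the splitter's origin and at first 20 mm to its right (-y); this point is 15 mm above the tab's foot, 117 mm above the table. Axes as the splitter's. It slides along the splitter's +y (left)
- catch (a joint): travel of the catch tab in m: 0 at the start, whether or not the guard is caught; 0.020 at its open end (towards the splitter's +y), where a caught guard is certainly free. It takes about 2 to 4 N to slide and stays where it is left
- jar_mid (a point): bystander: glass jar with teal lid, 80 mm across and 120 mm high; point at its centre
- bowl_mid (a point): bystander: red plastic bowl, 130 mm across and 55 mm high; point at its centre
- bundle_mid (a point): bystander: bundle of bamboo strips lying flat, 220 x 38 x 28 mm, long along its own x; point at its centre
There are look-alikes about, which are no part of the job. Of the things shaped like the part that bears jar_mid, the amber glass one is meant.

How it is judged:
By the outcome, as a careful person would: the job done as asked, in the order asked, and still so for the second after the job is handed in, while the arm keeps its last pose, push and grip.
It also fails if it takes over 72 s, if anything falls off the work surface, if the arm or the gripper's body presses on something with over 40 N, if the wrist force passes 120 N, or if a joint passes its speed limit or range.

## Working session

There is one attempt and no reset: what is moved stays moved. The work goes in short steps, Python scripts to look and compute and a tool call to move; the robot and the scene stay as the last step left them, time stands still between calls to the robot, and variables do not carry over. Pictures are saved under pics/ and viewed, at most 10 in all, crops included, and the job is handed in when it is done.

Besides the shell and the picture viewer there is one more tool, called after "Call:" as name(argument=value, ...) on one line, values as JSON. drive_tool: Moves the arm, as the interface text tells. Its arguments: {"type":"object","properties":{"series":{"type":"array","items":{"type":"object","properties":{"x":{"type":"number"},"y":{"type":"number"},"z":{"type":"number"},"ax":{"type":"number"},"ay":{"type":"number"},"az":{"type":"number"},"gripper":{"type":"number"}}}}},"required":["series"]}

```bash
mkdir -p pics
python3 - <<'E'
from plant import telemetry, read_camera, r
import cv2, numpy as np, pickle
o=telemetry.get_obs(); print({k:np.round(v,3) for k,v in o.items()})
for n in ["scene","top"]:
    c=read_camera(n); pickle.dump(c,open(n+".pkl","wb"))
    cv2.imwrite(f"pics/{n}0.png",c["image"][:,:,::-1])
    print(n,{k:(np.round(v,4).tolist()) for k,v in c.items() if k!="image"})
E
```

```text
{'time_s': np.float64(0.0), 'q': array([-68.521,  18.439,  -4.015,  83.175,   1.293,  78.541,  -3.26 ]), 'joint_velocities': array([-0.009,  0.004, -0.001,  0.071,  0.057, -0.   , -0.008]), 'joint_efforts': array([ 0.0000e+00, -4.9130e+01, -4.0400e-01, -3.1252e+01, -6.4000e-02,
        4.4000e-02,  0.0000e+00]), 'tool_pos': array([0.229, 0.608, 0.232]), 'orientation': array([-1.79891e+02,  4.00000e-03,  1.59330e+02]), 'wrist_force': array([ 1.08 , -0.148,  0.398]), 'torque': array([-0.005,  0.031,  0.023]), 'gripper_force': np.float64(0.0), 'width': np.float64(0.087)}
scene {'fx': 485.0649, 'fy': 485.0649, 'cx': 317.2916, 'cy': 239.7507, 'world_to_cam': [[0.7831, 0.6219, -0.0097, -0.421], [-0.3898, 0.5029, 0.7715, 0.1108], [0.4846, -0.6003, 0.6362, -1.7441], [0.0, 0.0, 0.0, 1.0]]}
top {'fx': 586.4072, 'fy': 586.4072, 'cx': 317.0101, 'cy': 225.9307, 'world_to_cam': [[-0.0178, -0.9997, -0.0174, 0.038], [0.9983, -0.0187, 0.0556, -0.5186], [-0.0559, -0.0164, 0.9983, -1.6278], [0.0, 0.0, 0.0, 1.0]]}
```

View pics/scene0.png

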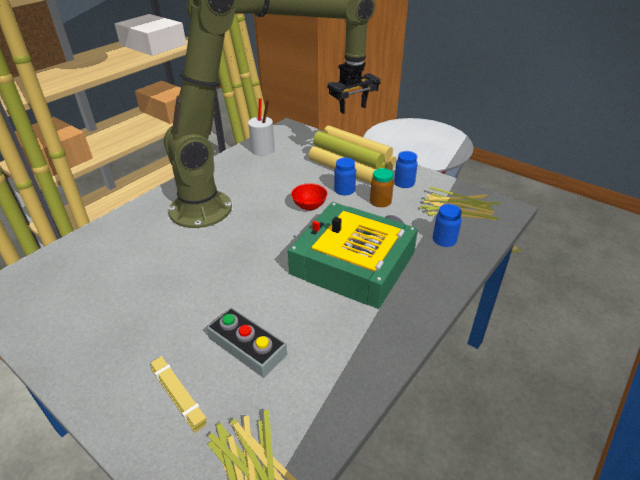

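View pics/top0.png

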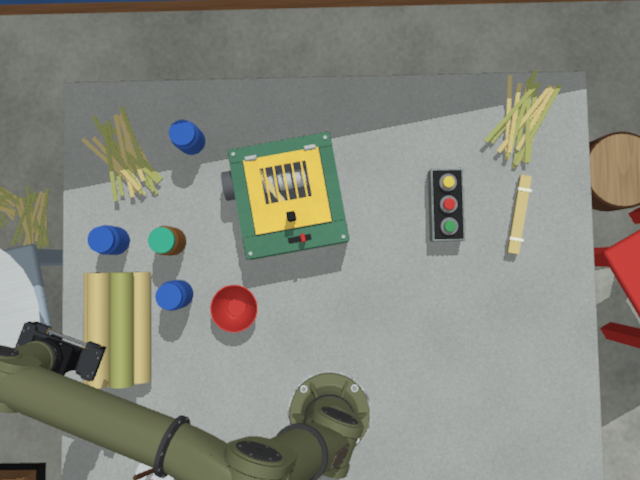

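The scene view shows green (229,321), red (245,332) and yellow (262,344) keys. In the top view yellow is at (449,182), red (449,204), green (449,226), the black grip at (291,216), the red catch at (303,238) and the red bowl at (234,308). 

Jar candidates in the top view are blue at (187,137), (108,240) and (174,295), and amber with a teal lid at (167,240). The amber one is the meant bystander, and it is well clear of my path.

```bash
cat > h.py <<'E'
import numpy as np, cv2
def ray(c,uv,z,W=None):
    W=c["world_to_cam"] if W is None else W
    R,t=W[:3,:3],W[:3,3]; o=-R.T@t
    d=R.T@np.array([(uv[0]-c["cx"])/c["fx"],-(uv[1]-c["cy"])/c["fy"],-1])
    return o+d*(z-o[2])/d[2]
def proj(c,p,W=None):
    W=c["world_to_cam"] if W is None else W
    q=W[:3,:3]@p+W[:3,3]; return np.array([c["cx"]+c["fx"]*q[0]/-q[2],c["cy"]-c["fy"]*q[1]/-q[2]])
def blob(img,lo,hi,box):
    h=cv2.cvtColor(img,cv2.COLOR_RGB2HSV); m=cv2.inRange(h,np.array(lo),np.array(hi))
    k=np.zeros_like(m); x0,y0,x1,y1=box; k[y0:y1,x0:x1]=m[y0:y1,x0:x1]
    n,l,s,ce=cv2.connectedComponentsWithStats(k); i=1+np.argmax(s[1:,4]); return ce[i],s[i],(l==i).astype(np.uint8)
E
python3 - <<'E'
from h import *; import pickle
T=pickle.load(open("top.pkl","rb"));S=pickle.load(open("scene.pkl","rb"))
Y=([20,120,90],[35,255,255]);Rd=([0,150,80],[6,255,255]);G=([45,100,50],[85,255,255])
for n,col,bt,bs in [("yel",Y,(435,170,465,195),(252,334,275,354)),("red",Rd,(435,194,465,214),(235,322,257,341)),("grn",G,(435,215,465,238),(218,312,240,330))]:
    a=blob(T["image"],*col,bt);b=blob(S["image"],*col,bs)
    print(n,a[0],a[1],ray(T,a[0],.072).round(4),ray(S,b[0],.072).round(4))
a=blob(T["image"],*Y,(225,130,350,260)); c=max(cv2.findContours(a[2],0,2)[0],key=cv2.contourArea)
rect=cv2.minAreaRect(c);print(rect)
P=np.array([ray(T,p,.106) for p in cv2.boxPoints(rect)]);print(P.round(4),P.mean(0))
for i in range(4): print(np.linalg.norm(P[i]-P[i-1]),np.degrees(np.arctan2(*(P[i]-P[i-1])[[1,0]])))
t=blob(T["image"],*Rd,(285,225,325,250));s=blob(S["image"],*Rd,(305,215,325,240))
print("tab",t[:2],ray(T,t[0],.13),s[:2],ray(S,s[0],.117))
g=blob(T["image"],[0,0,0],[180,255,45],(280,206,302,226));print("grip",g[:2],ray(T,g[0],.15))
im=cv2.resize(T["image"][120:265,220:470],None,fx=3.2,fy=3.2,interpolation=cv2.INTER_CUBIC)
cv2.imwrite("pics/crop.png",im[:,:,::-1])
E
```

```text
yel [448.03061224 181.71428571] [443 177  11  11  98] [ 0.6291 -0.3288  0.072 ] [ 0.6333 -0.3376  0.072 ]
red [448.8172043  203.65591398] [444 199  11  11  93] [ 0.5696 -0.3291  0.072 ] [ 0.5731 -0.3371  0.072 ]
grn [449.34693878 225.76530612] [444 221  12  11  98] [ 0.5098 -0.3287  0.072 ] [ 0.5137 -0.3374  0.072 ]
((286.60400390625, 190.57200622558594), (76.11575317382812, 77.36795043945312), 79.69515228271484)
[[ 0.6939  0.2247  0.106 ]
 [ 0.7269  0.021   0.106 ]
 [ 0.5262 -0.0114  0.106 ]
 [ 0.4933  0.1907  0.106 ]] [0.61006878 0.10627521 0.106     ]
0.20344941266990932 9.623424059456726
0.20636935316981433 -80.80754607022801
0.20325105999715587 -170.8135863297492
0.2048177154314048 99.24633148982025
tab (array([302.58974359, 237.61538462]), array([300, 234,   6,   8,  39], dtype=int32)) [0.48303513 0.06473754 0.13      ] (array([315.66153846, 225.49230769]), array([312, 221,   8,  10,  65], dtype=int32)) [0.48405785 0.06140485 0.117     ]
grip (array([290.64705882, 216.1372549 ]), array([287, 212,   8,   9,  51], dtype=int32)) [0.53818174 0.09376157 0.15      ]
```

View pics/crop.png

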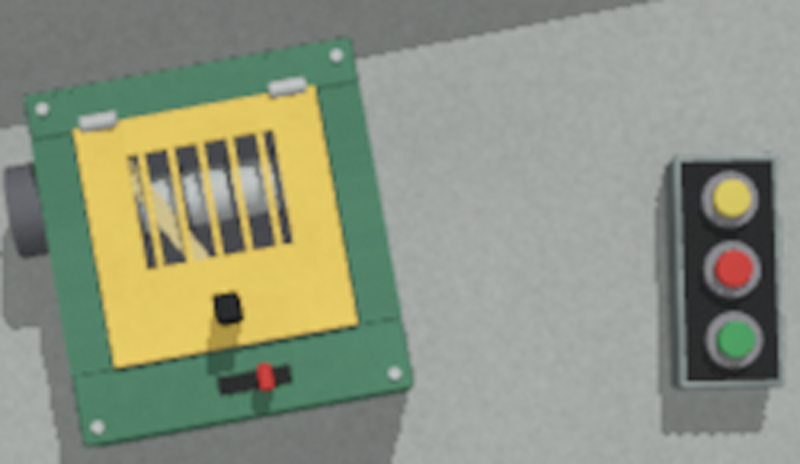

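Call:
drive_tool(series=[{"x": -36, "y": -19, "z": -5, "az": 0.12, "gripper": 0}, {"x": -72, "y": -38, "z": -10, "az": 0.24, "gripper": 0}, {"x": -108, "y": -57, "z": -15, "az": 0.36, "gripper": 0}, {"x": -144, "y": -76, "z": -20, "az": 0.48, "gripper": 0}, {"x": -180, "y": -95, "z": -25, "az": 0.6, "gripper": 0}, {"x": -216, "y": -114, "z": -30, "az": 0.72, "gripper": 0}, {"x": -252, "y": -133, "z": -35, "az": 0.84, "gripper": 0}, {"x": -288, "y": -152, "z": -40, "az": 0.96, "gripper": 0}, {"x": -324, "y": -171, "z": -45, "az": 1.08, "gripper": 0}, {"x": -362, "y": -193, "z": -46, "az": 1.2, "gripper": 0}, {"x": -380, "y": -228, "z": -44, "az": 1.32, "gripper": 0}, {"x": -398, "y": -264, "z": -40, "az": 1.44, "gripper": 0}, {"x": -416, "y": -300, "z": -36, "az": 1.56, "gripper": 0}, {"x": -434, "y": -336, "z": -32, "az": 1.68, "gripper": 0}, {"x": -452, "y": -372, "z": -28, "az": 1.8, "gripper": 0}, {"x": -470, "y": -408, "z": -24, "az": 1.92, "gripper": 0}, {"x": -488, "y": -444, "z": -20, "az": 2.04, "gripper": 0}, {"x": -506, "y": -480, "z": -16, "az": 2.16, "gripper": 0}, {"x": -524, "y": -516, "z": -12, "az": 2.28, "gripper": 0}, {"x": -542, "y": -552, "z": -8, "az": 2.4, "gripper": 0}])

```text
$.series[0]: bad value
```

```bash
cat >> h.py <<'E'
from scipy.spatial.transform import Rotation as Ro
def tool(o):
    M=np.eye(4);M[:3,:3]=Ro.from_euler("xyz",o["orientation"],degrees=True).as_matrix();M[:3,3]=o["tool_pos"];return M
def to(o,p,yaw=9.4):
    M=tool(o);d=M[:3,:3].T@(np.array(p)-M[:3,3])*1000
    rv=Ro.from_matrix(M[:3,:3].T@Ro.from_euler("xyz",[180,0,yaw],degrees=True).as_matrix()).as_rotvec()
    return d.round(1),rv.round(3)
E
python3 - <<'E'
from plant import telemetry
from h import *
o=telemetry.get_obs();print(o["time_s"],o["tool_pos"],o["orientation"],o["q"].round(1),o["width"],o["wrist_force"]);print(to(o,[.58,-.33,.20]))
E
```

```text
0.1 [0.22934674 0.60768352 0.2325882 ] [-1.79902522e+02  5.44098830e-03  1.59329875e+02] [-68.5  18.4  -4.   83.2   1.3  78.5  -3.3] 0.08709235976433928 [-0.36217458 -0.70348234 -0.39410053]
(array([-659.1, -753.5,   33.9]), array([-0.000e+00,  2.000e-03,  2.617e+00]))
```

The row was refused, probably because every field has to be present. I'll fill them all in.

Call:
drive_tool(series=[{"x": -36, "y": -19, "z": -5, "ax": 0, "ay": 0, "az": 0.12, "gripper": 0}, {"x": -72, "y": -38, "z": -10, "ax": 0, "ay": 0, "az": 0.24, "gripper": 0}, {"x": -108, "y": -57, "z": -15, "ax": 0, "ay": 0, "az": 0.36, "gripper": 0}, {"x": -144, "y": -76, "z": -20, "ax": 0, "ay": 0, "az": 0.48, "gripper": 0}, {"x": -180, "y": -95, "z": -25, "ax": 0, "ay": 0, "az": 0.6, "gripper": 0}, {"x": -216, "y": -114, "z": -30, "ax": 0, "ay": 0, "az": 0.72, "gripper": 0}, {"x": -252, "y": -133, "z": -35, "ax": 0, "ay": 0, "az": 0.84, "gripper": 0}, {"x": -288, "y": -152, "z": -40, "ax": 0, "ay": 0, "az": 0.96, "gripper": 0}, {"x": -324, "y": -171, "z": -45, "ax": 0, "ay": 0, "az": 1.08, "gripper": 0}, {"x": -362, "y": -193, "z": -46, "ax": 0, "ay": 0, "az": 1.2, "gripper": 0}, {"x": -380, "y": -228, "z": -44, "ax": 0, "ay": 0, "az": 1.32, "gripper": 0}, {"x": -398, "y": -264, "z": -40, "ax": 0, "ay": 0, "az": 1.44, "gripper": 0}, {"x": -416, "y": -300, "z": -36, "ax": 0, "ay": 0, "az": 1.56, "gripper": 0}, {"x": -434, "y": -336, "z": -32, "ax": 0, "ay": 0, "az": 1.68, "gripper": 0}, {"x": -452, "y": -372, "z": -28, "ax": 0, "ay": 0, "az": 1.8, "gripper": 0}, {"x": -470, "y": -408, "z": -24, "ax": 0, "ay": 0, "az": 1.92, "gripper": 0}, {"x": -488, "y": -444, "z": -20, "ax": 0, "ay": 0, "az": 2.04, "gripper": 0}, {"x": -506, "y": -480, "z": -16, "ax": 0, "ay": 0, "az": 2.16, "gripper": 0}, {"x": -524, "y": -516, "z": -12, "ax": 0, "ay": 0, "az": 2.28, "gripper": 0}, {"x": -542, "y": -552, "z": -8, "ax": 0, "ay": 0, "az": 2.4, "gripper": 0}])

```text
time_s: 1.77
tool_pos: [0.5413, -0.1014, 0.2413]
orientation: [-180.0, -0.0, 21.5]
wrist_force: [1.4, -0.1, 0.5]
width: 0.0006
gripper_force: 0.0
```

Run:
```python
from plant import telemetry
from h import *
o=telemetry.get_obs();print(o["time_s"],o["tool_pos"],o["orientation"],o["q"].round(1),o["width"],o["wrist_force"]);print(to(o,[.58,-.33,.20]))
```

```text
1.7667 [ 0.54130004 -0.10143201  0.24127794] [-1.79970739e+02 -1.73799064e-02  2.14957919e+01] [-27.2   6.4  38.1  98.   -4.1  76.9 -56.8] 0.000647850757870274 [ 1.37491584 -0.11551818  0.50015481]
(array([-47.8, 226.9,  41.1]), array([-0.001, -0.   ,  0.211]))
```

Call:
drive_tool(series=[{"x": -8, "y": 38, "z": 7, "ax": 0, "ay": 0, "az": 0.07, "gripper": 0}, {"x": -16, "y": 76, "z": 14, "ax": 0, "ay": 0, "az": 0.14, "gripper": 0}, {"x": -24, "y": 114, "z": 20, "ax": 0, "ay": 0, "az": 0.21, "gripper": 0}, {"x": -32, "y": 152, "z": 27, "ax": 0, "ay": 0, "az": 0.21, "gripper": 0}, {"x": -40, "y": 190, "z": 34, "ax": 0, "ay": 0, "az": 0.21, "gripper": 0}, {"x": -48, "y": 227, "z": 41, "ax": 0, "ay": 0, "az": 0.21, "gripper": 0}, {"x": -48, "y": 227, "z": 41, "ax": 0, "ay": 0, "az": 0.21, "gripper": 0}, {"x": -48, "y": 227, "z": 41, "ax": 0, "ay": 0, "az": 0.21, "gripper": 0}])

```text
time_s: 2.43
tool_pos: [0.5795, -0.3313, 0.1988]
orientation: [180.0, 0.2, 9.5]
wrist_force: [-0.4, 0.4, -0.6]
width: 0.0006
gripper_force: 0.0
```

Run:
```python
from plant import telemetry, read_camera
from h import *; import pickle
o=telemetry.get_obs();c=read_camera("wrist");pickle.dump((o,c),open("w1.pkl","wb"))
print(o["tool_pos"],o["orientation"],c["mount"].round(3),c["fx"],c["cx"],c["cy"])
W=np.linalg.inv(tool(o)@c["mount"])
for p in ([.631,-.333,.072],[.571,-.333,.072],[.512,-.333,.072]):print(proj(c,np.array(p),W).round())
cv2.imwrite("pics/w1.png",c["image"][:,:,::-1])
```

```text
[ 0.57954437 -0.33128016  0.19879824] [179.98152025   0.21796105   9.47544389] [[ 0.     0.958  0.288  0.079]
 [ 1.     0.    -0.002 -0.   ]
 [-0.002  0.288 -0.958 -0.151]
 [ 0.     0.     0.     1.   ]] 354.7070339142815 318.97671322406757 238.68492353618987
[332. 170.]
[319. 243.]
[308. 307.]
```

View pics/w1.png

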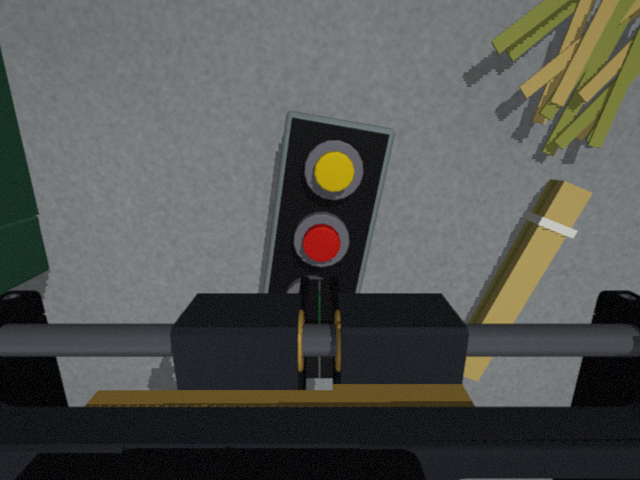

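The wrist view shows yellow at (335,172) and red at (322,243), with green hidden behind the fingers. These are close to the predicted pixels.

Run:
```python
from h import *; import pickle
o,c=pickle.load(open("w1.pkl","rb"));W=np.linalg.inv(tool(o)@c["mount"])
y=blob(c["image"],[20,150,90],[35,255,255],(300,140,370,200));r=blob(c["image"],[0,150,80],[6,255,255],(290,215,350,270))
P=[ray(c,b[0],.072,W) for b in (r,y)];print(r[0],y[0],P)
print(to(o,[*P[0][:2],.095])[0],to(o,[*P[0][:2],.083])[0],to(o,[*P[1][:2],.095])[0])
```

```text
[321.05476865 242.66005666] [333.79558011 171.09392265] [array([ 0.57152729, -0.33485789,  0.072     ]), array([ 0.63036015, -0.33490044,  0.072     ])]
[ -8.1   2.2 103.8] [ -8.1   2.2 115.8] [ 49.9  11.9 103.6]
```

Call:
drive_tool(series=[{"x": -8, "y": 2, "z": 35, "ax": 0, "ay": 0, "az": 0, "gripper": 0}, {"x": -8, "y": 2, "z": 70, "ax": 0, "ay": 0, "az": 0, "gripper": 0}, {"x": -8, "y": 2, "z": 100, "ax": 0, "ay": 0, "az": 0, "gripper": 0}, {"x": -8, "y": 2, "z": 108, "ax": 0, "ay": 0, "az": 0, "gripper": 0}, {"x": -8, "y": 2, "z": 112, "ax": 0, "ay": 0, "az": 0, "gripper": 0}, {"x": -8, "y": 2, "z": 116, "ax": 0, "ay": 0, "az": 0, "gripper": 0}, {"x": -8, "y": 2, "z": 119, "ax": 0, "ay": 0, "az": 0, "gripper": 0}, {"x": -8, "y": 2, "z": 121, "ax": 0, "ay": 0, "az": 0, "gripper": 0}, {"x": -8, "y": 2, "z": 121, "ax": 0, "ay": 0, "az": 0, "gripper": 0}, {"x": -8, "y": 2, "z": 121, "ax": 0, "ay": 0, "az": 0, "gripper": 0}])

```text
time_s: 3.32
tool_pos: [0.5756, -0.3315, 0.0812]
orientation: [179.9, -0.2, 9.8]
wrist_force: [1.9, 1.3, 2.9]
width: 0.0006
gripper_force: 1.3
```

Call:
drive_tool(series=[{"x": -3, "y": 3, "z": 2, "ax": 0, "ay": 0, "az": 0, "gripper": 0}, {"x": -3, "y": 3, "z": 4, "ax": 0, "ay": 0, "az": 0, "gripper": 0}, {"x": -3, "y": 3, "z": 5, "ax": 0, "ay": 0, "az": 0, "gripper": 0}, {"x": -3, "y": 3, "z": 5, "ax": 0, "ay": 0, "az": 0, "gripper": 0}, {"x": -3, "y": 3, "z": 5, "ax": 0, "ay": 0, "az": 0, "gripper": 0}])

```text
time_s: 3.73
tool_pos: [0.5725, -0.3356, 0.0773]
orientation: [180.0, -0.2, 9.8]
wrist_force: [-1.0, 3.4, 14.3]
width: 0.0004
gripper_force: 7.2
```

Red is fully down, with 14 N and the tip at 66 mm. Next I lift and go to yellow.

Call:
drive_tool(series=[{"x": 0, "y": 0, "z": -15, "ax": 0, "ay": 0, "az": 0, "gripper": 0}, {"x": 0, "y": 0, "z": -30, "ax": 0, "ay": 0, "az": 0, "gripper": 0}, {"x": 20, "y": 3, "z": -30, "ax": 0, "ay": 0, "az": 0, "gripper": 0}, {"x": 40, "y": 6, "z": -30, "ax": 0, "ay": 0, "az": 0, "gripper": 0}, {"x": 57, "y": 9, "z": -30, "ax": 0, "ay": 0, "az": 0, "gripper": 0}, {"x": 57, "y": 9, "z": -20, "ax": 0, "ay": 0, "az": 0, "gripper": 0}, {"x": 57, "y": 9, "z": -12, "ax": 0, "ay": 0, "az": 0, "gripper": 0}, {"x": 57, "y": 9, "z": -12, "ax": 0, "ay": 0, "az": 0, "gripper": 0}, {"x": 57, "y": 9, "z": -12, "ax": 0, "ay": 0, "az": 0, "gripper": 0}])

```text
time_s: 4.48
tool_pos: [0.6271, -0.3347, 0.0855]
orientation: [-179.9, 0.2, 9.7]
wrist_force: [0.5, -0.3, -0.3]
width: 0.0001
gripper_force: 0.0
```

Call:
drive_tool(series=[{"x": 3, "y": 1, "z": 3, "ax": 0, "ay": 0, "az": 0, "gripper": 0}, {"x": 3, "y": 1, "z": 6, "ax": 0, "ay": 0, "az": 0, "gripper": 0}, {"x": 3, "y": 1, "z": 8, "ax": 0, "ay": 0, "az": 0, "gripper": 0}, {"x": 3, "y": 1, "z": 10, "ax": 0, "ay": 0, "az": 0, "gripper": 0}, {"x": 3, "y": 1, "z": 11, "ax": 0, "ay": 0, "az": 0, "gripper": 0}, {"x": 3, "y": 1, "z": 11, "ax": 0, "ay": 0, "az": 0, "gripper": 0}])

```text
time_s: 4.98
tool_pos: [0.6324, -0.3355, 0.0775]
orientation: [179.9, -0.1, 9.8]
wrist_force: [-3.5, 0.2, 7.4]
width: 0.0001
gripper_force: 4.4
```

Call:
drive_tool(series=[{"x": 0, "y": 0, "z": 1.5, "ax": 0, "ay": 0, "az": 0, "gripper": 0}, {"x": 0, "y": 0, "z": 1.5, "ax": 0, "ay": 0, "az": 0, "gripper": 0}, {"x": 0, "y": 0, "z": 1.5, "ax": 0, "ay": 0, "az": 0, "gripper": 0}])

```text
time_s: 5.23
tool_pos: [0.6324, -0.3356, 0.0774]
orientation: [180.0, -0.1, 9.8]
wrist_force: [-5.5, 1.3, 14.2]
width: 0.0003
gripper_force: 7.3
```

Yellow is fully down at 14 N. Next I move to a viewing pose in front of the splitter.

Call:
drive_tool(series=[{"x": 0, "y": 0, "z": -25, "ax": 0, "ay": 0, "az": 0, "gripper": 0}, {"x": 0, "y": 0, "z": -65, "ax": 0, "ay": 0, "az": 0, "gripper": 0}, {"x": 0, "y": -5, "z": -105, "ax": 0, "ay": 0, "az": 0, "gripper": 0.6}, {"x": -8, "y": -30, "z": -135, "ax": 0, "ay": 0, "az": 0, "gripper": 0.6}, {"x": -17, "y": -65, "z": -150, "ax": 0, "ay": 0, "az": 0, "gripper": 0.6}, {"x": -26, "y": -102, "z": -160, "ax": 0, "ay": 0, "az": 0, "gripper": 0.6}, {"x": -35, "y": -139, "z": -170, "ax": 0, "ay": 0, "az": 0, "gripper": 0.6}, {"x": -44, "y": -176, "z": -175, "ax": 0, "ay": 0, "az": 0, "gripper": 0.6}, {"x": -53, "y": -213, "z": -180, "ax": 0, "ay": 0, "az": 0, "gripper": 0.6}, {"x": -62, "y": -250, "z": -180, "ax": 0, "ay": 0, "az": 0, "gripper": 0.6}, {"x": -71, "y": -287, "z": -180, "ax": 0, "ay": 0, "az": 0, "gripper": 0.6}, {"x": -80, "y": -324, "z": -180, "ax": 0, "ay": 0, "az": 0, "gripper": 0.6}, {"x": -89, "y": -361, "z": -180, "ax": 0, "ay": 0, "az": 0, "gripper": 0.6}, {"x": -98, "y": -398, "z": -180, "ax": 0, "ay": 0, "az": 0, "gripper": 0.6}, {"x": -110, "y": -431, "z": -180, "ax": 0, "ay": 0, "az": 0, "gripper": 0.6}, {"x": -110, "y": -431, "z": -180, "ax": 0, "ay": 0, "az": 0, "gripper": 0.6}, {"x": -110, "y": -431, "z": -180, "ax": 0, "ay": 0, "az": 0, "gripper": 0.6}, {"x": -110, "y": -431, "z": -180, "ax": 0, "ay": 0, "az": 0, "gripper": 0.6}])

```text
time_s: 6.73
tool_pos: [0.4508, 0.0708, 0.2541]
orientation: [180.0, -0.0, 9.8]
wrist_force: [-0.2, 0.2, -0.5]
width: 0.0527
gripper_force: 0.0
```

Run:
```python
from plant import telemetry, read_camera
from h import *; import pickle
o=telemetry.get_obs();c=read_camera("wrist");pickle.dump((o,c),open("w2.pkl","wb"))
print(o["tool_pos"],o["orientation"],o["q"].round(1))
W=np.linalg.inv(tool(o)@c["mount"])
for p in ([.483,.064,.13],[.538,.094,.152]):print(proj(c,np.array(p),W).round())
cv2.imwrite("pics/w2.png",c["image"][:,:,::-1])
```

```text
[0.45083762 0.07079635 0.25410965] [ 1.79995756e+02 -2.37715485e-02  9.77814278e+00] [-43.2  -7.9  28.4 108.3   3.8  78.7 -96. ]
[334. 197.]
[306. 115.]
```

View pics/w2.png

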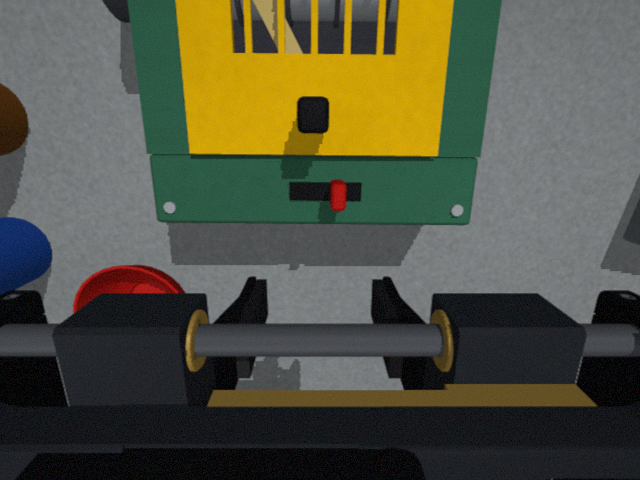

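The wrist view shows the black grip at (313,114), the red tab at (338,195) in its slot (290–361), and the machine's front edge level at row 222. The tool is therefore aligned with the splitter.

Run:
```python
from h import *; import pickle
o,c=pickle.load(open("w2.pkl","rb"));M=tool(o)@c["mount"];W=np.linalg.inv(M);print("cam",M[:3,3])
g=blob(c["image"],[0,0,0],[180,255,50],(290,90,335,140));t=blob(c["image"],[0,150,60],[6,255,255],(325,175,355,215))
print(g[:2],t[:2])
s=np.radians(9.6);ex=np.array([np.cos(s),np.sin(s),0]);ey=np.array([-np.sin(s),np.cos(s),0])
from scipy.optimize import least_squares
def fit(b,h,zlo,zhi,p0):
    x,y,w,hh=b[1][:4];tgt=np.array([x-.5,y-.5,x+w-.5,y+hh-.5])
    def f(p):
        K=np.array([proj(c,np.array([p[0],p[1],0])+a*h[0]*ex+d*h[1]*ey+[0,0,z],W) for a in(-1,1) for d in(-1,1) for z in(zlo,zhi)])
        return np.r_[K.min(0),K.max(0)]-tgt
    q=least_squares(f,p0);return q.x,q.fun
G,e1=fit(g,(.012,.011),.106,.152,[.538,.094]);T,e2=fit(t,(.011,.006),.102,.132,[.483,.064])
print("grip",G,e1,"tab",T,e2)
d=np.r_[T-G,0];print("tab-grip in splitter axes (exp -60,-20):",d@ex,d@ey)
print("to grip",to(o,[*G,.126]), "tab",to(o,[*T,.117]))
```

```text
cam [0.52856058 0.08420427 0.40509329]
(array([312.50191571, 114.53639847]), array([ 298,   97,   30,   36, 1044], dtype=int32)) (array([337.9205298 , 194.96909492]), array([330, 180,  17,  31, 453], dtype=int32))
grip [0.53892785 0.08998385] [-1.55288836 -0.85126549  1.55362871  0.94329718] tab [0.48324914 0.06055344] [-0.06956887 -1.02540523  0.06179165  0.97603918]
tab-grip in splitter axes (exp -60,-20): -0.059807052647083234 -0.019732795544786026
to grip (array([ 90. ,  -4. , 128.1]), array([ 0.   , -0.   ,  0.007])) tab (array([ 30.1,  15.6, 137.1]), array([ 0.   , -0.   ,  0.007]))
```

Call:
drive_tool(series=[{"x": 35, "y": -2, "z": 0, "ax": 0, "ay": 0, "az": 0, "gripper": 0.6}, {"x": 70, "y": -4, "z": 10, "ax": 0, "ay": 0, "az": 0, "gripper": 0.6}, {"x": 90, "y": -4, "z": 35, "ax": 0, "ay": 0, "az": 0, "gripper": 0.6}, {"x": 90, "y": -4, "z": 65, "ax": 0, "ay": 0, "az": 0, "gripper": 0.6}, {"x": 90, "y": -4, "z": 95, "ax": 0, "ay": 0, "az": 0, "gripper": 0.6}, {"x": 90, "y": -4, "z": 115, "ax": 0, "ay": 0, "az": 0, "gripper": 0.6}, {"x": 90, "y": -4, "z": 124, "ax": 0, "ay": 0, "az": 0, "gripper": 0.6}, {"x": 90, "y": -4, "z": 126, "ax": 0, "ay": 0, "az": 0, "gripper": 0.6}, {"x": 90, "y": -4, "z": 126, "ax": 0, "ay": 0, "az": 0, "gripper": 0.6}, {"x": 90, "y": -4, "z": 126, "ax": 0, "ay": 0, "az": 0, "gripper": 0.6}])

```text
time_s: 7.62
tool_pos: [0.54, 0.0902, 0.1296]
orientation: [-180.0, -0.1, 9.7]
wrist_force: [-0.6, 0.2, 0.1]
width: 0.0521
gripper_force: 0.0
```

Call:
drive_tool(series=[{"x": -1, "y": 0, "z": 1, "ax": 0, "ay": 0, "az": 0, "gripper": 0}, {"x": -1, "y": 0, "z": 2, "ax": 0, "ay": 0, "az": 0, "gripper": 0}, {"x": -1, "y": 0, "z": 2, "ax": 0, "ay": 0, "az": 0, "gripper": 0}, {"x": -1, "y": 0, "z": 2, "ax": 0, "ay": 0, "az": 0, "gripper": 0}, {"x": -1, "y": 0, "z": 2, "ax": 0, "ay": 0, "az": 0, "gripper": 0}, {"x": -1, "y": 0, "z": 2, "ax": 0, "ay": 0, "az": 0, "gripper": 0}])

```text
time_s: 8.12
tool_pos: [0.5379, 0.0902, 0.1263]
orientation: [180.0, -0.0, 9.8]
wrist_force: [-0.1, 0.9, 0.1]
width: 0.0223
gripper_force: 30.0
```

Gripped. Next I try the guard with a small lift.

Call:
drive_tool(series=[{"x": 0, "y": 0, "z": -2, "ax": 0, "ay": 0, "az": 0, "gripper": 0}, {"x": 0.5, "y": 0, "z": -4, "ax": 0, "ay": 0, "az": 0, "gripper": 0}, {"x": 1, "y": 0, "z": -6, "ax": 0, "ay": 0, "az": 0, "gripper": 0}, {"x": 1, "y": 0, "z": -8, "ax": 0, "ay": 0, "az": 0, "gripper": 0}, {"x": 1, "y": 0, "z": -10, "ax": 0, "ay": 0, "az": 0, "gripper": 0}, {"x": 1, "y": 0, "z": -10, "ax": 0, "ay": 0, "az": 0, "gripper": 0}, {"x": 1, "y": 0, "z": -10, "ax": 0, "ay": 0, "az": 0, "gripper": 0}])

```text
time_s: 8.7
tool_pos: [0.5387, 0.0903, 0.1334]
orientation: [179.9, -0.0, 9.8]
wrist_force: [9.9, 0.1, -21.3]
width: 0.0221
gripper_force: 30.0
```

The guard rises 7 mm and then stops dead at 21 N, against the 3–5 N it takes to lift it. It is caught, so I let it down, release the grip and go to the catch.

Call:
drive_tool(series=[{"x": 0, "y": 0, "z": 3, "ax": 0, "ay": 0, "az": 0, "gripper": 0}, {"x": -0.5, "y": 0, "z": 6, "ax": 0, "ay": 0, "az": 0, "gripper": 0}, {"x": -1, "y": 0, "z": 9, "ax": 0, "ay": 0, "az": 0, "gripper": 0}, {"x": -1, "y": 0, "z": 10, "ax": 0, "ay": 0, "az": 0, "gripper": 0}, {"x": -1, "y": 0, "z": 10, "ax": 0, "ay": 0, "az": 0, "gripper": 0}, {"x": -1, "y": 0, "z": 10, "ax": 0, "ay": 0, "az": 0, "gripper": 0}])

```text
time_s: 9.2
tool_pos: [0.5378, 0.0902, 0.1265]
orientation: [180.0, -0.0, 9.8]
wrist_force: [-0.5, -2.0, -1.5]
width: 0.0214
gripper_force: 30.0
```

Call:
drive_tool(series=[{"x": 0, "y": 0, "z": 0, "ax": 0, "ay": 0, "az": 0, "gripper": 0.5}, {"x": 0, "y": 0, "z": 0, "ax": 0, "ay": 0, "az": 0, "gripper": 0.5}, {"x": 0, "y": 0, "z": 0, "ax": 0, "ay": 0, "az": 0, "gripper": 0.5}, {"x": 0, "y": 0, "z": -30, "ax": 0, "ay": 0, "az": 0, "gripper": 0.5}, {"x": 0, "y": 0, "z": -60, "ax": 0, "ay": 0, "az": 0, "gripper": 0.5}, {"x": -25, "y": 8, "z": -65, "ax": 0, "ay": 0, "az": 0, "gripper": 0.5}, {"x": -50, "y": 17, "z": -65, "ax": 0, "ay": 0, "az": 0, "gripper": 0.5}, {"x": -59, "y": 20, "z": -60, "ax": 0, "ay": 0, "az": 0, "gripper": 0.5}, {"x": -59, "y": 20, "z": -40, "ax": 0, "ay": 0, "az": 0, "gripper": 0.5}, {"x": -59, "y": 20, "z": -20, "ax": 0, "ay": 0, "az": 0, "gripper": 0.5}, {"x": -59, "y": 20, "z": -10, "ax": 0, "ay": 0, "az": 0, "gripper": 0.5}, {"x": -59, "y": 20, "z": -7, "ax": 0, "ay": 0, "az": 0, "gripper": 0.5}, {"x": -59, "y": 20, "z": -7, "ax": 0, "ay": 0, "az": 0, "gripper": 0.5}, {"x": -59, "y": 20, "z": -7, "ax": 0, "ay": 0, "az": 0, "gripper": 0.5}])

```text
time_s: 10.37
tool_pos: [0.4836, 0.0609, 0.1337]
orientation: [180.0, -0.0, 9.8]
wrist_force: [-0.7, 0.9, 1.1]
width: 0.0433
gripper_force: 0.0
```

Call:
drive_tool(series=[{"x": 0, "y": 0, "z": 7, "ax": 0, "ay": 0, "az": 0, "gripper": 0.5}, {"x": 0, "y": 0, "z": 13, "ax": 0, "ay": 0, "az": 0, "gripper": 0.5}, {"x": 0, "y": 0, "z": 13, "ax": 0, "ay": 0, "az": 0, "gripper": 0.5}, {"x": 0, "y": 0, "z": 13, "ax": 0, "ay": 0, "az": 0, "gripper": 0}, {"x": 0, "y": 0, "z": 13, "ax": 0, "ay": 0, "az": 0, "gripper": 0}, {"x": 0, "y": 0, "z": 13, "ax": 0, "ay": 0, "az": 0, "gripper": 0}, {"x": 0, "y": 0, "z": 13, "ax": 0, "ay": 0, "az": 0, "gripper": 0}, {"x": 0, "y": 0, "z": 13, "ax": 0, "ay": 0, "az": 0, "gripper": 0}])

```text
time_s: 11.03
tool_pos: [0.4832, 0.0608, 0.1203]
orientation: [-180.0, -0.0, 9.8]
wrist_force: [-0.3, 0.4, 0.5]
width: 0.0181
gripper_force: 0.0
```

Call:
drive_tool(series=[{"x": 0, "y": 0, "z": 0, "ax": 0, "ay": 0, "az": 0, "gripper": 0}, {"x": 0, "y": 0, "z": 0, "ax": 0, "ay": 0, "az": 0, "gripper": 0}, {"x": 0, "y": 0, "z": 0, "ax": 0, "ay": 0, "az": 0, "gripper": 0}])

```text
time_s: 11.28
tool_pos: [0.4831, 0.0611, 0.1202]
orientation: [-180.0, -0.0, 9.8]
wrist_force: [0.2, 1.4, 0.1]
width: 0.0117
gripper_force: 30.0
```

Gripped the tab, 12 mm wide. I slide it along splitter +y, which is tool −y.

Call:
drive_tool(series=[{"x": 0, "y": -3, "z": 0, "ax": 0, "ay": 0, "az": 0, "gripper": 0}, {"x": 0, "y": -6, "z": 0, "ax": 0, "ay": 0, "az": 0, "gripper": 0}, {"x": 0, "y": -9, "z": 0, "ax": 0, "ay": 0, "az": 0, "gripper": 0}, {"x": 0, "y": -12, "z": 0, "ax": 0, "ay": 0, "az": 0, "gripper": 0}, {"x": 0, "y": -15, "z": 0, "ax": 0, "ay": 0, "az": 0, "gripper": 0}, {"x": 0, "y": -18, "z": 0, "ax": 0, "ay": 0, "az": 0, "gripper": 0}, {"x": 0, "y": -20, "z": 0, "ax": 0, "ay": 0, "az": 0, "gripper": 0}, {"x": 0, "y": -22, "z": 0, "ax": 0, "ay": 0, "az": 0, "gripper": 0}, {"x": 0, "y": -22, "z": 0, "ax": 0, "ay": 0, "az": 0, "gripper": 0}, {"x": 0, "y": -22, "z": 0, "ax": 0, "ay": 0, "az": 0, "gripper": 0}])

```text
time_s: 12.12
tool_pos: [0.4798, 0.0809, 0.1202]
orientation: [179.9, -0.0, 9.7]
wrist_force: [1.5, -5.2, 1.8]
width: 0.0117
gripper_force: 30.0
```

Call:
drive_tool(series=[{"x": 0, "y": -2, "z": 0, "ax": 0, "ay": 0, "az": 0, "gripper": 0}, {"x": 0, "y": -4, "z": 0, "ax": 0, "ay": 0, "az": 0, "gripper": 0}, {"x": 0, "y": -4, "z": 0, "ax": 0, "ay": 0, "az": 0, "gripper": 0}, {"x": 0, "y": -4, "z": 0, "ax": 0, "ay": 0, "az": 0, "gripper": 0}])

```text
time_s: 12.45
tool_pos: [0.4798, 0.081, 0.1202]
orientation: [179.6, -0.0, 9.6]
wrist_force: [3.1, -13.3, 3.2]
width: 0.0118
gripper_force: 30.0
```

The catch is at its end stop: 20 mm travelled, and the force rose to 13 N with no further motion. I release it and lift.

Call:
drive_tool(series=[{"x": 0, "y": 1, "z": 0, "ax": 0, "ay": 0, "az": 0, "gripper": 0.5}, {"x": 0, "y": 2, "z": 0, "ax": 0, "ay": 0, "az": 0, "gripper": 0.5}, {"x": 0, "y": 3, "z": 0, "ax": 0, "ay": 0, "az": 0, "gripper": 0.5}, {"x": 0, "y": 3, "z": 0, "ax": 0, "ay": 0, "az": 0, "gripper": 0.5}, {"x": 0, "y": 3, "z": -30, "ax": 0, "ay": 0, "az": 0, "gripper": 0.5}, {"x": 0, "y": 3, "z": -66, "ax": 0, "ay": 0, "az": 0, "gripper": 0.5}, {"x": 29, "y": 3, "z": -70, "ax": 0, "ay": 0, "az": 0, "gripper": 0.5}, {"x": 58, "y": 3, "z": -70, "ax": 0, "ay": 0, "az": 0, "gripper": 0.5}, {"x": 58, "y": 3, "z": -65, "ax": 0, "ay": 0, "az": 0, "gripper": 0.5}, {"x": 58, "y": 3, "z": -65, "ax": 0, "ay": 0, "az": 0, "gripper": 0.5}, {"x": 58, "y": 3, "z": -65, "ax": 0, "ay": 0, "az": 0, "gripper": 0.5}])

```text
time_s: 13.37
tool_pos: [0.5348, 0.0936, 0.1838]
orientation: [180.0, 0.2, 9.8]
wrist_force: [0.1, 1.0, -0.2]
width: 0.0437
gripper_force: 0.0
```

Run:
```python
from plant import telemetry,read_camera
from h import *
o=telemetry.get_obs();print(o["time_s"],o["tool_pos"],o["orientation"],to(o,[.5379,.0902,.126],9.7))
S=read_camera("scene");cv2.imwrite("pics/s2.png",cv2.resize(S["image"][190:310,260:420],None,fx=4,fy=4,interpolation=cv2.INTER_CUBIC)[:,:,::-1])
```

```text
13.3667 [0.53480001 0.09355803 0.18383881] [179.98594795   0.18432166   9.83205811] (array([ 2.7,  3.8, 57.8]), array([0.   , 0.003, 0.002]))
```

View pics/s2.png

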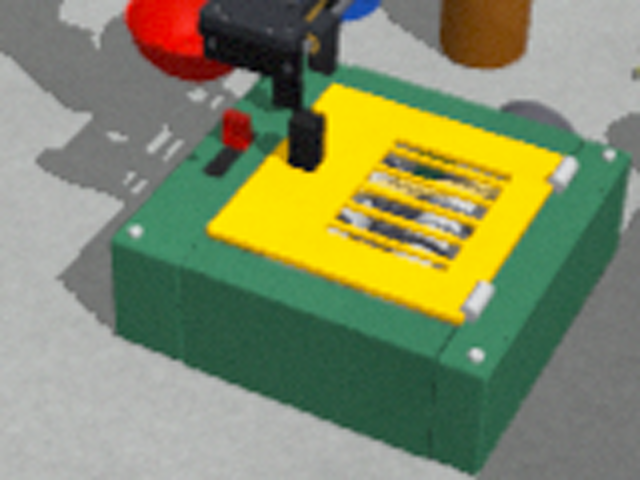

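The crop shows the red tab (236,130) at the left end of its slot, the guard shut, and the grip (306,140) under the fingers. Next I regrip.

Call:
drive_tool(series=[{"x": 3, "y": 4, "z": 5, "ax": 0, "ay": 0, "az": 0, "gripper": 0.5}, {"x": 3, "y": 4, "z": 25, "ax": 0, "ay": 0, "az": 0, "gripper": 0.5}, {"x": 3, "y": 4, "z": 45, "ax": 0, "ay": 0, "az": 0, "gripper": 0.5}, {"x": 3, "y": 4, "z": 54, "ax": 0, "ay": 0, "az": 0, "gripper": 0.5}, {"x": 3, "y": 4, "z": 57, "ax": 0, "ay": 0, "az": 0, "gripper": 0.5}, {"x": 3, "y": 4, "z": 57, "ax": 0, "ay": 0, "az": 0, "gripper": 0.5}, {"x": 3, "y": 4, "z": 57, "ax": 0, "ay": 0, "az": 0, "gripper": 0}, {"x": 3, "y": 4, "z": 57, "ax": 0, "ay": 0, "az": 0, "gripper": 0}, {"x": 3, "y": 4, "z": 57, "ax": 0, "ay": 0, "az": 0, "gripper": 0}, {"x": 3, "y": 4, "z": 57, "ax": 0, "ay": 0, "az": 0, "gripper": 0}, {"x": 3, "y": 4, "z": 57, "ax": 0, "ay": 0, "az": 0, "gripper": 0}, {"x": 3, "y": 4, "z": 57, "ax": 0, "ay": 0, "az": 0, "gripper": 0}])

```text
time_s: 14.42
tool_pos: [0.5403, 0.0905, 0.1288]
orientation: [-179.9, -0.1, 9.8]
wrist_force: [-0.5, 2.2, 3.3]
width: 0.0219
gripper_force: 30.0
```

Run:
```python
import numpy as np
for t in range(4,56,4):
    a=np.radians(t); x=-175*np.cos(a)+28*np.sin(a)+175; z=175*np.sin(a)+28*np.cos(a)-28
    print(t,x.round(1),(-z).round(1))
```

```text
4 2.4 -12.1
8 5.6 -24.1
12 9.6 -35.8
16 14.5 -47.2
20 20.1 -58.2
24 26.5 -68.8
28 33.6 -78.9
32 41.4 -88.5
36 49.9 -97.5
40 58.9 -105.9
44 68.6 -113.7
48 78.7 -120.8
52 89.3 -127.1
```

Call:
drive_tool(series=[{"x": 1.1, "y": 0, "z": -6, "ax": 0, "ay": 0, "az": 0, "gripper": 0}, {"x": 2.4, "y": 0, "z": -12.1, "ax": 0, "ay": 0, "az": 0, "gripper": 0}, {"x": 4, "y": 0, "z": -18, "ax": 0, "ay": 0, "az": 0, "gripper": 0}, {"x": 5.6, "y": 0, "z": -24.1, "ax": 0, "ay": 0, "az": 0, "gripper": 0}, {"x": 9.6, "y": 0, "z": -35.8, "ax": 0, "ay": 0, "az": 0, "gripper": 0}, {"x": 14.5, "y": 0, "z": -47.2, "ax": 0, "ay": 0, "az": 0, "gripper": 0}, {"x": 14.5, "y": 0, "z": -47.2, "ax": 0, "ay": 0, "az": 0, "gripper": 0}, {"x": 14.5, "y": 0, "z": -47.2, "ax": 0, "ay": 0, "az": 0, "gripper": 0}])

```text
time_s: 15.08
tool_pos: [0.5534, 0.0926, 0.1762]
orientation: [-179.9, 0.1, 9.8]
wrist_force: [-4.1, 3.5, -0.7]
width: 0.022
gripper_force: 30.0
```

It now lifts freely. I continue along the arc to about 50°.

Call:
drive_tool(series=[{"x": 5.6, "y": 0, "z": -11, "ax": 0, "ay": 0, "az": 0, "gripper": 0}, {"x": 12, "y": 0, "z": -21.6, "ax": 0, "ay": 0, "az": 0, "gripper": 0}, {"x": 19.1, "y": 0, "z": -31.7, "ax": 0, "ay": 0, "az": 0, "gripper": 0}, {"x": 26.9, "y": 0, "z": -41.3, "ax": 0, "ay": 0, "az": 0, "gripper": 0}, {"x": 35.4, "y": 0, "z": -50.3, "ax": 0, "ay": 0, "az": 0, "gripper": 0}, {"x": 44.4, "y": 0, "z": -58.7, "ax": 0, "ay": 0, "az": 0, "gripper": 0}, {"x": 54.1, "y": 0, "z": -66.5, "ax": 0, "ay": 0, "az": 0, "gripper": 0}, {"x": 64.2, "y": 0, "z": -73.6, "ax": 0, "ay": 0, "az": 0, "gripper": 0}, {"x": 74.8, "y": 0, "z": -79.9, "ax": 0, "ay": 0, "az": 0, "gripper": 0}, {"x": 74.8, "y": 0, "z": -79.9, "ax": 0, "ay": 0, "az": 0, "gripper": 0}, {"x": 74.8, "y": 0, "z": -79.9, "ax": 0, "ay": 0, "az": 0, "gripper": 0}, {"x": 74.8, "y": 0, "z": -79.9, "ax": 0, "ay": 0, "az": 0, "gripper": 0}])

```text
time_s: 16.08
tool_pos: [0.6273, 0.1047, 0.2563]
orientation: [-180.0, 0.0, 9.8]
wrist_force: [-4.7, 0.5, 2.4]
width: 0.0218
gripper_force: 30.0
```

Run:
```python
from plant import telemetry,read_camera
from h import *
o=telemetry.get_obs();p=o["tool_pos"];print(o["time_s"],p,o["wrist_force"],o["width"],o["gripper_force"])
# angle from hinge: grip shut at (.5384,.0902), hinge 175 mm along splitter +x
s=np.radians(9.7);x=(p[:2]-np.array([.5389,.0900]))@[np.cos(s),np.sin(s)]*1000-175;z=p[2]*1000+8-106
print("deg",np.degrees(np.arctan2(z,-x)-np.arctan2(30,175)),np.hypot(x,z))
S=read_camera("scene");cv2.imwrite("pics/s3.png",cv2.resize(S["image"][130:330,230:490],None,fx=2.8,fy=2.8)[:,:,::-1])
```

```text
16.0833 [0.62730015 0.10467065 0.25628231] [-4.70631384  0.52237347  2.38994114] 0.021751128045725217 29.998859935440123
deg 51.92597811384994 179.84730521557705
```

View pics/s3.png

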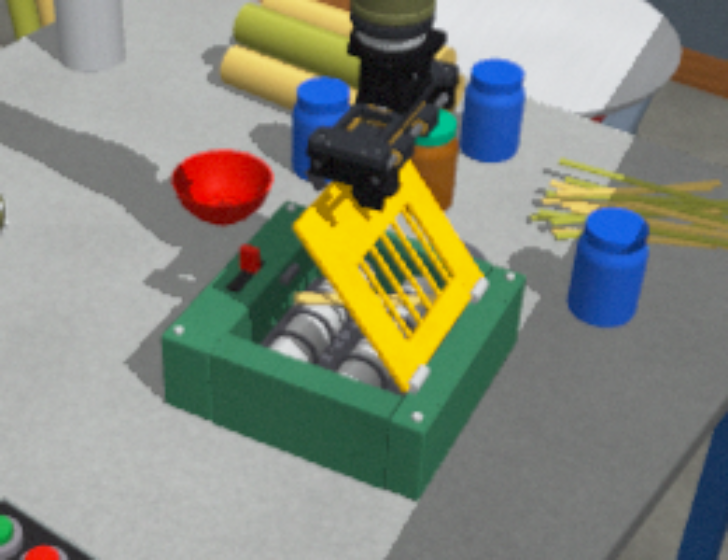

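The guard is held up at about 52° by its grip, the catch is at its open end, and the jar and bowl are where they were. I hand the job in.

```bash
python3 -c "
from plant import r
print(r.job_done())"
```

```text
the job is handed in; nothing more can be done
None
```

I pressed red and then yellow fully down, found the guard caught on a test lift, let it down, slid the catch to its open end, and handed in at about 16 s with the guard held up by its grip at about 52°; the bystanders were not touched.

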